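Lean the whetstone on its drying rack

ROBOT

A 6-joint arm with a two-finger parallel gripper is mounted at the origin on the work surface. World frame = base frame: x ahead of the robot, y to its left, z up, the work surface at z = 0. Lengths are in mm, angles in rad, forces in N, time in s.
With the tool pointing down it reaches from about 350 to 975 mm from the base axis. Payload 7.1 kg.
Tool frame: the origin (TCP) lies on the front face of the gripper's body, between the roots of the fingers; the fingertips stand 80 mm ahead of it and the grasp point (between the pads) lies 61 mm ahead of it (env.tips_ahead is the distance from the TCP to the fingertips, in mm); z points along the fingers, y is the line along which they close (so a half turn about z gives the same grasp; the last joint's range is limited). The gripper opens to 88 mm and grips with 3 to 60 N. Pads are 20 mm wide; open, the fingers measure 115 mm over their backs; the gripper's body (75 mm by 178 mm) begins 61 mm behind the grasp point.
Start: joints at [1.177, 0.423, 1.63, -0, 1.089, -0.019], TCP at [228.772, 581.609, 302.675] pointing down, gripper open.
Joint ranges: [-3, 3], [-0.9, 2.11], [0.09, 2.58], [-1.31, 4.45], [0.11, 2.69], [-2.54, 2.54]. Speed limits (rad/s): [2.39, 2.39, 3.01, 3.14, 3.14, 3.14].

INTERFACE

Orientations are given as a unit quaternion [x, y, z, w].
In Python, from station import env, set_gripper, viewer, workorder gives the robot as it stands. Calls block until the motion is done:
- env.reach(position, orientation): joint-space move of the TCP to a pose.
- env.move_l(position, rot=None, rate=150, f_stop=None): straight line of the TCP; rot=None keeps the orientation; rate is the mean speed in mm/s. With f_stop (N) it stops when the force on the tool has changed by that much, and returns True; else False.
- env.move_joints(angles): joint-space move.
- set_gripper(opening): finger opening in mm; the grip force is fixed at half the most; returns when the fingers have stopped.
- env.hold(seconds).
- env.ik(position, orientation): joint angles nearest the present ones, or None.
- env.read_state(): the state.
- viewer.camera(name): name is "scene" or "top" or "wrist"; returns the picture (480x640x3 uint8, blue, green, red); there is no depth.
- viewer.camera_params(name): a dict with "fx", "fy", "cx", "cy" (pixels), "pose" (4x4, takes a point from camera to world coordinates); the wrist camera has in their place "tool_from_camera" (4x4, takes a point from camera to tool coordinates, whose origin is the TCP and whose axes are the flange's). Camera axes: x right, y up, looking along -z (the intrinsics and any distortion apply to the point x, -y, -z); pixel columns grow to the right and rows downward; lengths in mm; the calibration is good to about 2 mm. A picture is of the moment at which its call begins: read the wrist's pose just before it. camera_params takes no time and is no camera call.
A pose or a line that the arm cannot do raises env.IKError and nothing moves.
- workorder.sign_off(): hands the job in; it is judged then, once.
The state is a dict: "time_s": time; "qpos": joint angles; "dq": joint speeds; "tau": joint torques, N m; "tool_pos": TCP position; "orientation": TCP orientation; "force": force on the tool from outside, world axes, zero at the start; "wrist_torque": the same for the moment, N m; "width": finger opening in mm; "grip_force": force on a finger pad.
Only numpy, scipy, OpenCV 4.12 (cv2) and the standard library are available. Lean on these libraries where they do the work, as an engineer would, in place of code of your own. Each camera call takes 0.05 s, during which the arm holds its last target. There are 200 camera calls.

TASK

The sharpening stone has been rinsed: put it up to dry on the wooden rack. Lean it lengthwise, broad face against the round bar, between the two uprights, with its lower end standing on the base board just behind the front lip, roughly square to the bar. Set it down gently, don't drop it or ram it into the rack, and leave the bottle, knife blank, steel bar and case where they are.

Things in the scene. Friction and masses are not known exactly. Their poses are not given: they have to be found in the camera images.
- stone: Whetstone (sharpening stone), a rectangular slab 180 x 55 x 15 mm, about 0.36 kg, pale grey on one broad face, dark grey on the other; starts lying loose and flat on the table. Origin at the centre of its underside, x along the 180 mm length, y along the width, z through the thickness. Either end may go down and either broad face may look up.
- stone_center (a point): Centre of the whetstone's volume, 7.5 mm above its origin along its z.
- rack: Wooden drying rack, fixed. Origin on the table under it; x points level from the lip to the bar, y along the bar, z up. Base board: x -95 to 75, y -95 to 95 mm, top at z 15 mm. Two uprights 16 x 14 mm, 103 mm high, at x 47.7, y -80 and 80 mm (146 mm clear between them) carry the bar. With its foot against the lip, a leaning stone lies at 36 degrees, its centre near x 2, z 74 mm.
- rack_foot (a point): Point on the base board's top at the inner face of the front lip, midway along it: rack frame (-75, 0, 15) mm. The lip is a batten along the board's front edge, x -89 to -75 mm, top at z 35 mm.
- rack_bar (a point): Middle of the axis of the round bar, a dowel of 16 mm diameter along the rack's y: rack frame (47.7, 0, 87.9) mm.
- bottle: Bystander: green drink bottle with black cap, 60 mm diameter, 150 mm tall, standing; origin at the centre of its underside.
- blank: Bystander: thin steel knife blank lying flat, about 211 x 28 x 4 mm, x along it towards the point; origin on the underside near its middle (handle end at x -85 mm, point at +126 mm).
- bar: Bystander: flat steel bar lying flat, 180 x 35 x 8 mm, x along it; origin at the centre of its underside. Narrower and thinner than the whetstone.
- case: Bystander: dark soft-looking case, 190 x 85 x 35 mm, lying flat, x along it; origin at the centre of its underside.
Things that resemble listed ones, but are neither listed nor needed, are in the scene too. What is meant by the stone is not blue, and is the smaller of those in its own colour.

How it is judged (in metres and radians):
At the end, for the whole second after the job is handed in: The whetstone, released and at rest, leans lengthwise on the rack at 29 to 51 degrees, a broad face on the bar, foot on the board behind the lip; its centre within 45 mm of the rack's middle in y, at -20 to 30 mm in x, 62 to 96 mm high; its width within 15 degrees of the bar's direction (x of stone_center in the frame of rack between -0.02 and 0.03 m and y of stone_center in the frame of rack between -0.045 and 0.045 m and z of stone_center in the frame of rack between 0.062 and 0.096 m and angle between the x axis of stone and the z axis of rack, either way round between 0.68 and 1.06 rad and angle between the y axis of stone and the y axis of rack, either way round below 0.26 rad and contact force between stone and rack above 1 N and linear speed of stone below 0.02 m/s and angular speed of stone below 0.15 rad/s); the robot touches nothing.
It fails at once if the whetstone is rammed into the rack (over 100 N between them) (contact force between stone and rack above 100 N).
It fails at once if the whetstone is dropped (out of the fingers it falls faster than 0.6 m/s, a drop of about 2 cm) (linear speed of stone above 0.6 m/s and contact force between the fingers and stone below 0.5 N).
It fails at once if the bottle, knife blank, steel bar or case is pushed more than 30 mm from its place, or tipped (distance of any of bottle, blank, bar, case from where it was at the start of the episode above 0.03 m or angle between any of bottle, blank, bar, case's own z axis and vertical above 0.5 rad).
It also fails if it takes over 45 s, if anything falls off the work surface, if the arm or the gripper's body presses on something with over 40 N, if the wrist force passes 120 N, or if a joint passes its speed limit or range.

## Working session

There is one attempt and no reset: what is moved stays moved. The work goes in short steps, each a Python script; the robot and the scene stay as the last script left them, time stands still between calls to the robot, and variables do not carry over. Pictures are saved under pics/ and viewed, at most 10 in all, crops included, and the job is handed in when it is done.

```bash
ls; mkdir -p pics
python3 - <<'E'
from station import env, viewer
import cv2
for n in ("scene","top"):
    cv2.imwrite(f"pics/{n}0.png",viewer.camera(n)); p=viewer.camera_params(n); print(n,p)
print(viewer.camera_params("wrist"))
s=env.read_state();print(s["time_s"],s["orientation"],s["width"])
E
```

```text
pics
scene {'fx': 511.9151730687886, 'fy': 511.9151730687886, 'cx': 318.0126387291615, 'cy': 240.37917080586013, 'pose': array([[ 4.62723719e-01, -7.17720041e-01,  5.20350558e-01,
         1.18968790e+03],
       [ 8.86502533e-01,  3.74715813e-01, -2.71479867e-01,
        -2.44504603e+02],
       [-1.37041797e-04,  5.86912261e-01,  8.09650529e-01,
         1.03678986e+03],
       [ 0.00000000e+00,  0.00000000e+00,  0.00000000e+00,
         1.00000000e+00]])}
top {'fx': 521.4087635423379, 'fy': 521.4087635423379, 'cx': 315.1426780323589, 'cy': 230.51271515505226, 'pose': array([[ 1.06715538e-02,  9.80518717e-01, -1.96135576e-01,
         3.12373933e+02],
       [-9.99643420e-01,  5.65964972e-03, -2.60960106e-02,
         7.48112061e+01],
       [-2.44775682e-02,  1.96344123e-01,  9.80229480e-01,
         1.33916782e+03],
       [ 0.00000000e+00,  0.00000000e+00,  0.00000000e+00,
         1.00000000e+00]])}
{'fx': 369.07892445320726, 'fy': 369.07892445320726, 'cx': 318.3245912901128, 'cy': 244.64175597752813, 'tool_from_camera': array([[ 1.22201334e-03,  9.57164918e-01,  2.89540716e-01,
         8.06019650e+01],
       [ 9.99999163e-01, -1.29255719e-03,  5.24212200e-05,
        -5.94942402e-01],
       [ 4.24423685e-04,  2.89540409e-01, -9.57165697e-01,
        -8.20638392e+01],
       [ 0.00000000e+00,  0.00000000e+00,  0.00000000e+00,
         1.00000000e+00]])}
0.1 [ 1.86315086e-01  9.82489798e-01 -6.81427833e-04 -1.44043506e-04] 87.88818932489983
```

View pics/top0.png

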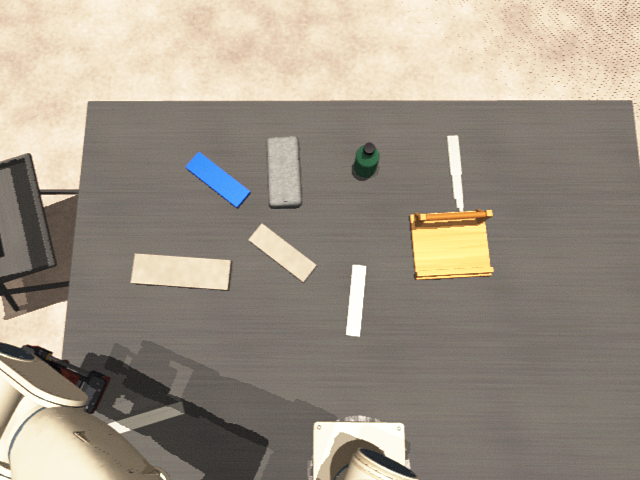

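View pics/scene0.png

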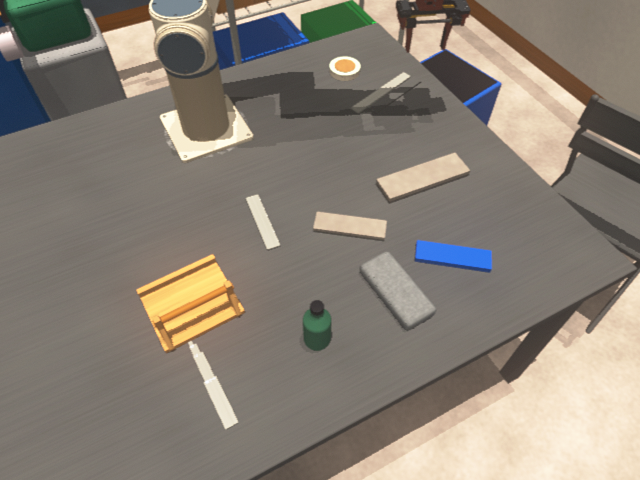

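```bash
cat > h.py <<'E'
import cv2, numpy as np
from station import env, set_gripper, viewer, workorder
def cast(uv,z,p,pose=None):
    """pixels -> points on the plane at height z"""
    uv=np.asarray(uv,float).reshape(-1,2); T=p["pose"] if pose is None else pose
    d=np.c_[(uv[:,0]-p["cx"])/p["fx"],-(uv[:,1]-p["cy"])/p["fy"],-np.ones(len(uv))]@T[:3,:3].T
    return T[:3,3]+d*((z-T[2,3])/d[:,2])[:,None]
def project(P,p):
    c=(np.asarray(P,float)-p["pose"][:3,3])@p["pose"][:3,:3]
    return np.c_[p["cx"]-p["fx"]*c[:,0]/c[:,2],p["cy"]+p["fy"]*c[:,1]/c[:,2]]
def blob(mask,near):
    cs=cv2.findContours(mask,cv2.RETR_EXTERNAL,cv2.CHAIN_APPROX_NONE)[0]
    return max((c for c in cs if cv2.pointPolygonTest(c,near,True)>-15),key=cv2.contourArea)
E
python3 - <<'E'
from h import *
for n,near,rk in (("top",(282,253),(452,245)),("scene",(350,225),(190,300))):
    im=cv2.imread(f"pics/{n}0.png");p=viewer.camera_params(n);hsv=cv2.cvtColor(im,cv2.COLOR_BGR2HSV)
    print(n,hsv[near[1],near[0]],hsv[near[1]+40,near[0]])
    m=cv2.inRange(hsv,(0,0,125),(40,120,255)); c=blob(m,near)
    pts=cast(c,15,p)[:,:2].astype(np.float32); r=cv2.minAreaRect(pts); print("stone",r,cv2.boxPoints(r).round(0).tolist())
    m=cv2.inRange(hsv,(8,130,60),(35,255,255)); c=blob(m,rk); x,y,w,h=cv2.boundingRect(c); print(x,y,w,h)
    k=cv2.resize(im[y-10:y+h+10,x-10:x+w+10],None,fx=5,fy=5,interpolation=cv2.INTER_CUBIC); print(k.shape); cv2.imwrite(f"pics/rack_{n}.png",k)
E
```

```text
top [ 19  43 241] [ 18  40 128]
stone ((611.6679077148438, 124.22406005859375), (1816.874755859375, 1267.8223876953125), 89.62325286865234) [[-28.0, -780.0], [1240.0, -788.0], [1252.0, 1028.0], [-16.0, 1037.0]]Traceback (most recent call last):
  File "<stdin>", line 7, in <module>
  File "h.py", line 13, in blob
    return max((c for c in cs if cv2.pointPolygonTest(c,near,True)>-15),key=cv2.contourArea)
ValueError: max() iterable argument is empty
```

Run:
```python
from h import *
for n,pp in (("top",[(282,253),(270,280),(330,200),(452,245),(450,217),(182,272)]),("scene",[(350,225),(350,260),(190,290),(170,280)])):
    im=cv2.imread(f"pics/{n}0.png");hsv=cv2.cvtColor(im,cv2.COLOR_BGR2HSV)
    for u,v in pp: print(n,u,v,im[v,u],hsv[v,u])
```

```text
top 282 253 [200 226 241] [ 19  43 241]
top 270 280 [113 119 128] [ 12  30 128]
top 330 200 [111 122 127] [ 21  32 127]
top 452 245 [155 242 255] [ 26 100 255]
top 450 217 [ 64 141 231] [ 14 184 231]
top 182 272 [197 226 240] [ 20  46 240]
scene 350 225 [172 201 223] [ 17  58 223]
scene 350 260 [112 119 125] [ 16  27 125]
scene 190 290 [128 227 254] [ 24 126 254]
scene 170 280 [ 58  96 137] [ 14 147 137]
```

Run:
```python
from h import *
for n,near,rk in (("top",(282,253),(452,245)),("scene",(350,225),(190,290))):
    im=cv2.imread(f"pics/{n}0.png");p=viewer.camera_params(n);hsv=cv2.cvtColor(im,cv2.COLOR_BGR2HSV)
    m=cv2.inRange(hsv,(0,0,175),(40,120,255)); c=blob(m,near)
    pts=cast(c,15,p)[:,:2].astype(np.float32); r=cv2.minAreaRect(pts); print("stone",r,cv2.boxPoints(r).round(0).tolist())
    m=cv2.inRange(hsv,(5,75,50),(35,255,255)); c=blob(m,rk); x,y,w,h=cv2.boundingRect(c); print(x,y,w,h)
    k=cv2.resize(im[y-10:y+h+10,x-10:x+w+10],None,fx=5,fy=5,interpolation=cv2.INTER_CUBIC); print(k.shape); cv2.imwrite(f"pics/rack_{n}.png",k)
```

```text
stone ((521.0977172851562, 195.27413940429688), (181.13255310058594, 56.05239486694336), 53.00093078613281) [[444.0, 140.0], [489.0, 106.0], [598.0, 251.0], [553.0, 284.0]]
409 209 85 71
(455, 525, 3)
stone ((524.599853515625, 192.8459014892578), (180.072265625, 55.28649139404297), 52.92300796508789) [[448.0, 138.0], [492.0, 104.0], [601.0, 248.0], [557.0, 281.0]]
136 254 109 99
(595, 645, 3)
```

View pics/rack_top.png

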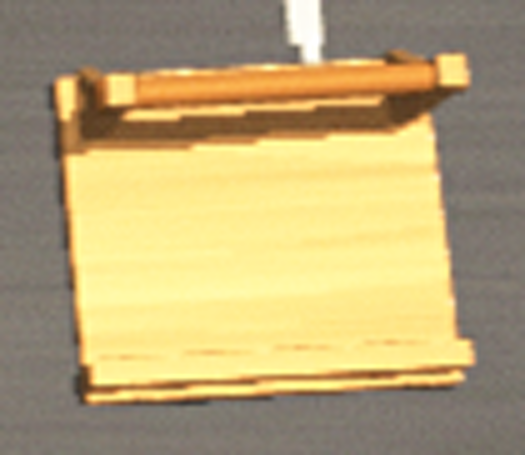

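View pics/rack_scene.png

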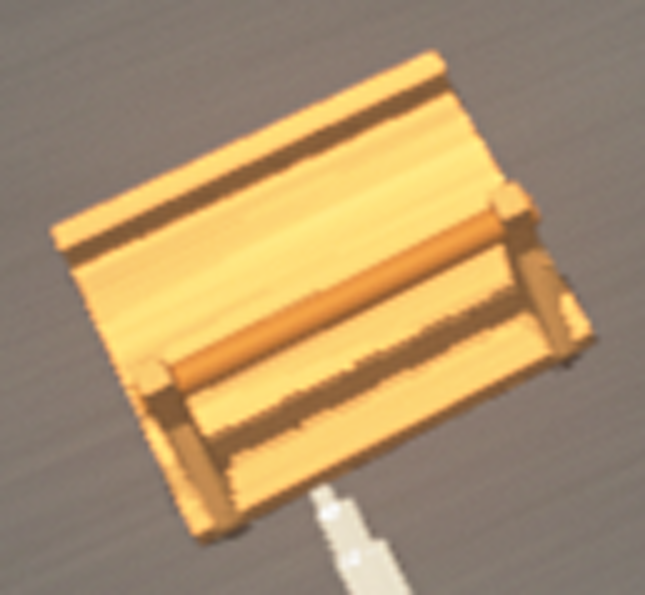

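Run:
```python
from h import *
P={n:viewer.camera_params(n) for n in("top","scene")}; off={"top":(399,199),"scene":(126,244)}
def full(n,q): return (np.array(q)+.5)/5-.5+off[n]
def tri(a,b):
    A=[];B=[]
    for n,q in(("top",a),("scene",b)):
        g=cast(full(n,q),0,P[n])[0]; o=P[n]["pose"][:3,3]; d=(g-o)/np.linalg.norm(g-o); M=np.eye(3)-np.outer(d,d);A.append(M);B.append(M@o)
    return np.linalg.solve(sum(A),sum(B))
ut=[tri((120,89),(513,200)),tri((453,70),(155,378))]
lf=[tri((89,378),(437,50)),tri((473,364),(52,230))]
print("upright tops",ut,np.linalg.norm(ut[0]-ut[1]));print("lip front top",lf,np.linalg.norm(lf[0]-lf[1]))
for n,q,z in(("top",[(120,89),(453,70)],103),("scene",[(513,200),(155,378)],103),("top",[(89,378),(473,364)],35),("scene",[(437,50),(52,230)],35)):
    g=cast(full(n,q),z,P[n]); d=g[0]-g[1]; yaw=np.arctan2(-d[0],d[1]); x=47.7 if z>50 else -89
    print(n,z,g.round(1).tolist(),"len",np.linalg.norm(d).round(1),"yaw",np.degrees(yaw).round(2),"org",(g.mean(0)[:2]-x*np.array([np.cos(yaw),np.sin(yaw)])).round(1))
```

```text
upright tops [array([ 597.62325468, -152.67761305,   96.67278319]), array([ 608.18200129, -313.92716503,   95.55460935])] 161.59874831994748
lip front top [array([ 463.48888691, -146.12598651,   32.48051815]), array([ 472.78011127, -337.31886252,   28.65599484])] 191.4567044140724
top 103 [[596.0, -152.0, 103.0], [606.3, -312.3, 103.0]] len 160.7 yaw 3.65 org [ 553.6 -235.2]
scene 103 [[601.8, -152.9, 103.0], [613.1, -312.7, 103.0]] len 160.2 yaw 4.04 org [ 559.8 -236.2]
top 35 [[463.5, -144.6, 35.0], [472.0, -335.3, 35.0]] len 190.9 yaw 2.55 org [ 556.7 -236. ]
scene 35 [[464.9, -147.4, 35.0], [477.3, -336.8, 35.0]] len 189.8 yaw 3.75 org [ 559.9 -236.3]
```

```bash
cat >> h.py <<'E'
from scipy.spatial.transform import Rotation as Rn
STONE_YAW=np.radians(53); RACK=np.array([557.5,-236.,0]); RYAW=np.radians(3.6)
def down(yaw_y):  # tool down, tool y at this heading
    y=np.array([np.cos(yaw_y),np.sin(yaw_y),0]); z=np.array([0,0,-1.]); return Rn.from_matrix(np.c_[np.cross(y,z),y,z])
def tilt(a):      # tool normal to a stone leaning at angle a, tool y = rack y
    z=np.array([np.sin(a),0,-np.cos(a)]); y=np.array([0,1.,0]); return Rn.from_euler("z",RYAW)*Rn.from_matrix(np.c_[np.cross(y,z),y,z])
def wrist(name):
    s=env.read_state(); im=viewer.camera("wrist"); p=viewer.camera_params("wrist"); T=np.eye(4)
    T[:3,:3]=Rn.from_quat(s["orientation"]).as_matrix(); T[:3,3]=s["tool_pos"]; p["pose"]=T@p["tool_from_camera"]; cv2.imwrite(f"pics/{name}.png",im); return im,p
E
python3 - <<'E'
from h import *
R=down(STONE_YAW+np.pi/2)
print(env.ik([523,194,84],R.as_quat()), env.ik([520,-236,150],tilt(np.radians(37)).as_quat()))
env.reach([523,194,250],R.as_quat())
im,p=wrist("w1"); hsv=cv2.cvtColor(im,cv2.COLOR_BGR2HSV)
uv=project([[523,194,15]],p)[0]; print(uv,hsv[int(uv[1]),int(uv[0])])
m=cv2.inRange(hsv,(0,0,175),(40,120,255)); c=blob(m,tuple(map(float,uv)))
print(cv2.minAreaRect(cast(c,15,p)[:,:2].astype(np.float32)))
s=env.read_state();print(s["time_s"],s["tool_pos"],s["qpos"])
E
```

```text
[ 3.33869151e-01  6.61579091e-01  1.87569582e+00 -4.44089210e-16
  6.04317746e-01 -2.16195168e+00] [-0.59582966  0.53810657  2.10242931  1.66228365  0.37889402  2.48953244]
[317.00441211 227.63297812] [ 19  47 104]Traceback (most recent call last):
  File "<stdin>", line 7, in <module>
  File "h.py", line 13, in blob
    return max((c for c in cs if cv2.pointPolygonTest(c,near,True)>-15),key=cv2.contourArea)
ValueError: max() iterable argument is empty
```

View pics/w1.png

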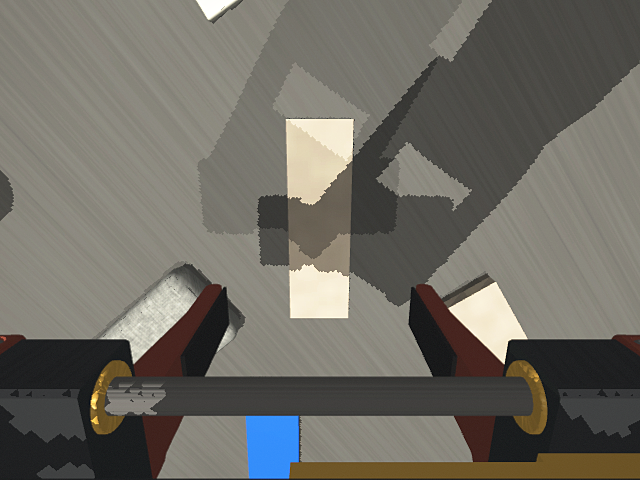

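Run:
```python
from h import *
s=env.read_state(); p=viewer.camera_params("wrist"); T=np.eye(4); T[:3,:3]=Rn.from_quat(s["orientation"]).as_matrix(); T[:3,3]=s["tool_pos"]; p["pose"]=T@p["tool_from_camera"]
c=cast([(286,119),(353,119),(349,318),(290,318)],15,p)[:,:2]; print(c.round(1).tolist(), "centre",c.mean(0), cv2.minAreaRect(c.astype(np.float32)))
print(s["time_s"],s["tool_pos"],s["qpos"])
F=Rn.from_euler("z",np.pi)
q=(down(STONE_YAW-np.pi/2)).as_quat()
print(env.ik([523,194,84],q))
for a in(36,38):
  for h in (0,20,60,100):
    n=Rn.from_euler("z",RYAW).apply([-np.sin(np.radians(a)),0,np.cos(np.radians(a))])
    Rt=tilt(np.radians(a))*F
    print(a,h,env.ik(RACK+[7,0,74+h]+n*69,Rt.as_quat()))
```

```text
[[488.4, 106.2], [444.8, 138.9], [552.0, 283.5], [597.1, 249.7]] centre [520.5773717  194.55993689] ((520.5059204101562, 194.6124725341797), (180.04348754882812, 56.35415267944336), 53.09081268310547)
2.0083 [522.91774443 194.59877261 250.08777909] [ 3.34893937e-01  3.93816245e-01  1.81967235e+00  1.14361413e-04
  9.27885157e-01 -2.16142159e+00]
[ 3.33869151e-01  6.61579091e-01  1.87569582e+00 -4.44089210e-16
  6.04317746e-01  9.79640975e-01]
36 0 [-0.59122592  0.58210081  2.08773305  1.70385036  0.36913032 -0.6976888 ]
36 20 [-0.59122592  0.53914419  2.08650956  1.58932657  0.36577898 -0.57499312]
36 60 [-0.59122592  0.45574435  2.0785339   1.3544149   0.3748725  -0.32317517]
36 100 [-0.59122592  0.37672333  2.06331353  1.136599    0.40519007 -0.08785592]
38 0 [-0.60237615  0.59124885  2.10204756  1.81573172  0.40246884 -0.81894018]
38 20 [-0.60237615  0.54743816  2.10139752  1.71194099  0.3939265  -0.70635864]
38 60 [-0.60237615  0.46219587  2.09449465  1.48886875  0.39117961 -0.4650928 ]
38 100 [-0.60237615  0.38121455  2.08023849  1.26738157  0.40954158 -0.22477198]
```

```bash
sed -i 's/RACK=np.array(.*;/RACK=np.array([555.5,-235.8,0]);/' h.py
python3 - <<'E'
from h import *
q=down(STONE_YAW-np.pi/2).as_quat()
env.reach([520.8,194.8,180],q)
env.move_l([520.8,194.8,83.5],rate=80,f_stop=8)
s=env.read_state();print(s["tool_pos"],s["force"])
set_gripper(50); s=env.read_state();print(s["width"],s["grip_force"],s["tool_pos"])
env.move_l([520.8,194.8,230],rate=100)
s=env.read_state();print(s["time_s"],s["width"],s["grip_force"],s["force"],s["qpos"])
E
grep RACK h.py
```

```text
[521.12706997 194.91158316  84.00259726] [-0.14793029 -0.2746356  -0.19397983]
54.80024154877633 30.00020921230316 [520.93753671 194.80390899  83.59290012]
8.2417 55.09342120344802 29.999301731586456 [ 0.71751383  0.49931703 -2.82812369] [ 3.36517691e-01  4.20851227e-01  1.83671902e+00 -2.58356258e-05
  8.85249686e-01  9.82307696e-01]
STONE_YAW=np.radians(53); RACK=np.array([555.5,-235.8,0]); RYAW=np.radians(3.6)
```

```bash
cat >> h.py <<'E'
A=np.radians(38); RT=tilt(A)*Rn.from_euler("z",np.pi); Rz=Rn.from_euler("z",RYAW)
def place(x,z): return RACK+Rz.apply(np.array([x,0,z])+76.1*np.array([-np.sin(A),0,np.cos(A)]))
E
python3 - <<'E'
from h import *
env.reach([500,-40,320],down(-np.pi/2+.2).as_quat())
env.reach(place(8,76.6+110),RT.as_quat())
env.move_l(place(8,76.6+35),rate=80)
env.hold(.3)
s=env.read_state();print(s["time_s"],s["width"],s["force"],s["tool_pos"],place(8,76.6+35),s["qpos"])
for n,b in(("scene",(100,180,300,405)),("top",(360,150,530,300))):
    im=viewer.camera(n); cv2.imwrite(f"pics/{n}1.png",im)
a=cv2.imread("pics/scene1.png")[160:380,80:340]; b=cv2.imread("pics/top1.png")[130:350,370:540]
cv2.imwrite("pics/mid.png",cv2.resize(np.hstack([a,b]),None,fx=1.8,fy=1.8,interpolation=cv2.INTER_CUBIC))
E
```

```text
11.8917 54.56101460284974 [ 0.05069804 -0.17953939 -2.63574143] [ 516.82095707 -238.32562688  171.89729483] [ 516.72482696 -238.23952711  171.56761835] [-0.60840044  0.4929184   2.108253    1.5930214   0.39303585 -0.58324523]
```

View pics/mid.png

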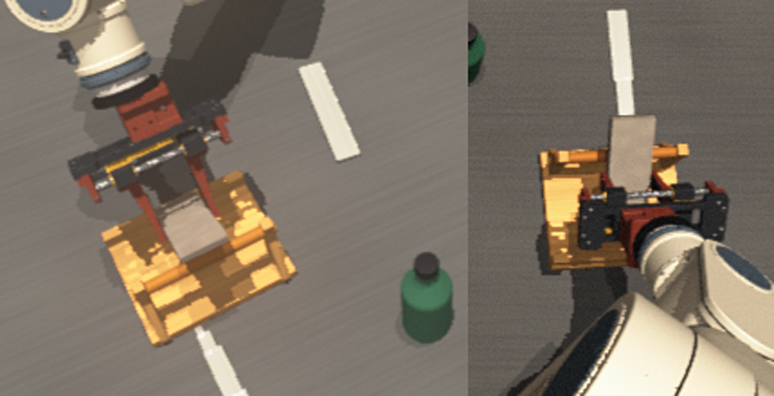

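The composite shows the stone gripped square to the bar: the upper end is past the bar (around 632,155 in the top view), midway between the uprights, with the blank and bottle clear. Next is a guarded descent.

Run:
```python
from h import *
env.move_l(place(8,76.6+10),rate=50,f_stop=6)
t=env.move_l(place(8,76.6-6),rate=12,f_stop=4)
s=env.read_state();print(t,s["time_s"],s["width"],s["force"],s["wrist_torque"],s["tool_pos"]-place(8,76.6))
im=viewer.camera("scene"); cv2.imwrite("pics/s2.png",cv2.resize(im[200:380,80:320],None,fx=3,fy=3,interpolation=cv2.INTER_CUBIC))
```

```text
True 13.5 54.928722104288866 [-2.21620533  0.29923224  4.96046341] [-0.01570155  0.05274751 -0.02342252] [ 0.00298941  0.00153386 -0.07123491]
```

View pics/s2.png

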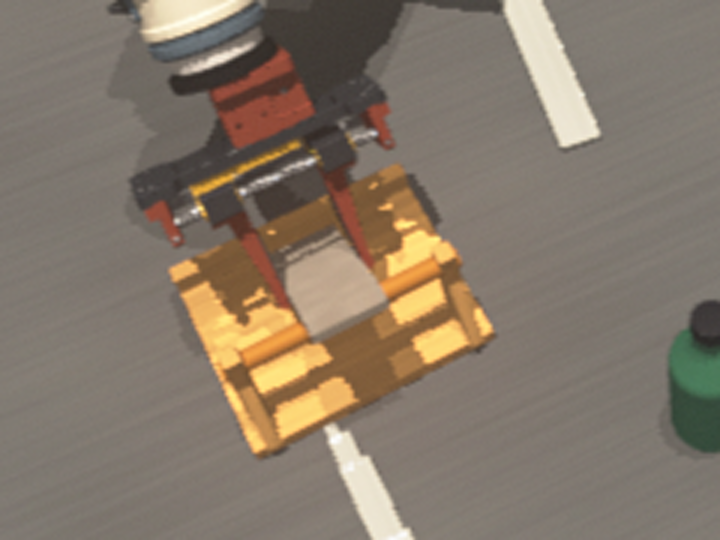

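Contact came within 0.1 mm of the computed height, and the stone lies on the bar between the uprights. I'll release it and back off along the tool axis.

Run:
```python
from h import *
set_gripper(86); s=env.read_state(); print(s["width"],s["force"])
n=-RT.as_matrix()[:,2]; env.move_l(np.array(s["tool_pos"])+130*n,rate=90)
env.reach([420,0,300],down(-np.pi/2).as_quat()); env.hold(.3)
s=env.read_state(); print(s["time_s"],s["force"])
for n_ in("scene","top"):
    cv2.imwrite(f"pics/{n_}3.png",viewer.camera(n_))
a=cv2.imread("pics/scene3.png")[220:380,100:280]; b=cv2.imread("pics/top3.png")[150:310,380:540]
cv2.imwrite("pics/end.png",cv2.resize(np.hstack([a,b]),None,fx=2.3,fy=2.3,interpolation=cv2.INTER_CUBIC))
```

```text
85.97982661800309 [0.33921363 0.08121136 0.02910497]
17.7667 [0.55394601 0.62599644 0.09691289]
```

View pics/end.png

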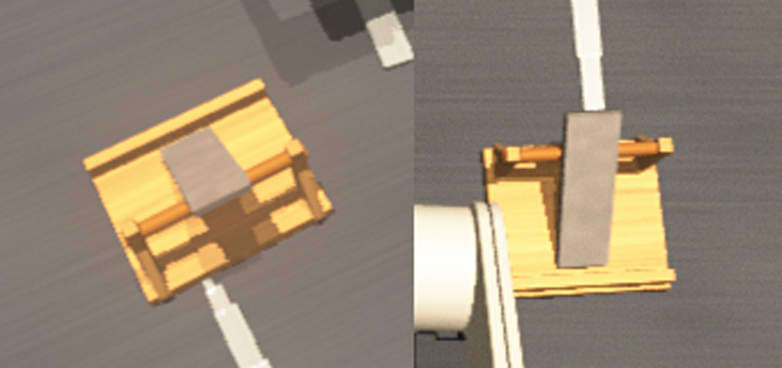

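Run:
```python
from h import *
p=viewer.camera_params("top"); f=lambda q:(np.array(q)+.5)/2.3-.5+[380-180,150]  # crop sits right of a 180 px wide one
g=lambda q,z:Rz.inv().apply(cast(f(q),z,p)-RACK)
lo=g([(558,263),(606,266)],26.8); hi=g([(568,111),(621,112)],82+8+34); print(lo.round(1),hi.round(1))
c=(lo.mean(0)+hi.mean(0))/2; d=hi.mean(0)-lo.mean(0); print("top-face centre",c,"length",np.linalg.norm(d),"slope",np.degrees(np.arcsin(d[2]/np.linalg.norm(d))),"yaw",np.degrees(np.arctan2(d[1],d[0])))
```

```text
[[-63.3  28.1  26.8]
 [-69.5 -23.7  26.8]] [[ 82.9  23.9 124. ]
 [ 78.6 -30.6 124. ]]
top-face centre [ 7.18835047 -0.60243747 75.4       ] length 176.39747455460295 slope 33.437587075535184 yaw -2.1592945646077033
```

Within my reading error: the centre is near x 5, y -1 mm, and the yaw is about 2 degrees off square. All well inside the limits.

```bash
python3 -c "
from station import workorder
print(workorder.sign_off())"
```

```text
the job is handed in; nothing more can be done
None
```

The stone is leaning on the rack, released and roughly square to the bar with its foot just behind the lip, and the job is handed in; the sign-off returned no verdict.

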